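# Stow the rolling pin in its pastry board

## Robot

A 7-joint arm with a two-finger parallel gripper is mounted at the origin on a cart in front of the work surface, level with it; the furniture and walls round the work are solid. World frame = base frame: x ahead of the robot, y to its left, z up, the work surface at z = 0. Lengths are in m, angles in rad, forces in N, time in s.
With the tool pointing down it reaches from about 0.425 to 0.825 m from the base axis. Payload 3.6 kg.
Tool frame: the origin (TCP) lies midway between the tips of the shut fingers; the grasp point (between the pads) lies 19 mm behind it (ctrl.hold_point_z is the distance from the TCP to the grasp point, in m); z points along the fingers, y is the line along which they close (so a half turn about z gives the same grasp; the last joint's range is limited). The gripper opens to 93 mm and grips with 3 to 60 N. Pads are 15 mm wide; open, the fingers measure 128 mm over their backs; the gripper's body (75 mm by 188 mm) begins 65 mm behind the grasp point.
Start: joints at [-1.28, 0.615, -0.013, 1.423, 0.008, 1.103, -0.04], TCP at [0.202, 0.618, 0.181] pointing down, gripper open.
Joint ranges: [-3.12, 3.12], [-0.3, 2.06], [-1.34, 1.32], [0.26, 2.42], [-1.36, 4.5], [0.01, 1.98], [-2.84, 2.84]. Speed limits (rad/s): [2.79, 2.79, 3.14, 3.14, 3.14, 3.14, 3.14].

## Interface

Orientations are given as a unit quaternion [x, y, z, w].
In Python, from plant import sensors, optics, ctrl gives the robot as it stands. The module is installed in compiled form; this text tells all that it offers.
- The arm moves only by the shell command python3 -m creep 'ROWS' [OPENING]. ROWS is JSON, a list of rows, each an object with "travel": the shift along the tool's x, y, z in mm, a list of three; "rot": the turn, a rotation vector about the tool's x, y, z in degrees, a list of three. A call has exactly 5 rows; each row shifts and turns the commanded pose from where the row before left it, along the tool's axes as they then stand; what a row does not reach is not made up. A row lasts 1/12 s, in which the tool goes at most 41.7 mm and 7.16 degrees, less where a joint would pass 70% of its speed; a pose out of reach is approached as far as the arm can. A call with a gripper value outside its range is refused whole. OPENING is the opening, from 0 (shut) to 1 (fully open), set as the call begins (- or left out, the last holds). The fingers move at their own pace and stop on an object; the grip force is fixed at half the most. Time passes only in rows, so rows that do not move let the fingers close, or fill a call up. It gives the time, the measured TCP pose, the force, the opening and the grip force at its end, in the units of the state.
- sensors.state(): the state, without advancing time (a new reading comes with each control period).
- optics.get_image(name): name is "side" or "top" or "wrist"; returns a dict with "pixels" (480x640x3 uint8, red, green, blue), "fx", "fy", "cx", "cy" (pixels), "camera_from_world" (4x4, takes a point from world to camera coordinates); the wrist camera has in their place "T_tool_cam" (4x4, takes a point from camera to tool coordinates, whose origin is the TCP and whose axes are the flange's). Camera axes: x right, y up, looking along -z (the intrinsics and any distortion apply to the point x, -y, -z); pixel columns grow to the right and rows downward; lengths in m; the calibration is good to about 2 mm. A picture is of the moment at which its call begins: read the wrist's pose just before it. There is no depth.
- ctrl.finish_job(): hands the job in; it is judged then, once.
The state is a dict: "time": time; "q": joint angles; "qd": joint speeds; "joint_efforts": joint torques, N m; "position": TCP position; "tcp_rot": TCP orientation; "contact_force": force on the tool from outside, world axes, zero at the start; "moment": the same for the moment, N m; "finger_gap": finger opening in m; "grip_force": force on a finger pad.
Only numpy, scipy, OpenCV 4.12 (cv2) and the standard library are available. Lean on these libraries where they do the work, as an engineer would, in place of code of your own. Each camera call takes 0.05 s, during which the arm holds its last target. There are 200 camera calls.

## Task

Stow the rolling pin in the pastry board without picking it up: with the fingertips on the upper side of its barrel, roll it across the board until it drops into the groove and lies still there, then push the wooden turn button fully across the pin's handle to lock it in. Do not grip or lift the pin or reach down beside it, and leave everything else where it stands.

Things in the scene. Friction and masses are not known exactly. Their poses are not given: they have to be found in the camera images.
- board: wooden pastry board 300 x 420 x 22 mm, cannot shift; origin at the centre of its underside, x along its short side (away from the robot), y along its long side (to the robot's left), z up. A straight groove 32 mm wide, 5 mm deep runs right across it parallel to its x axis, centred at y = +125 mm. Turn button post at x = -117, y = +155 mm
- groove (a point): middle of the groove's floor, 17 mm above the board's underside; axes as the board's
- pin: wooden rolling pin (0.25-0.45 kg) on the board, right of the groove and about parallel to it: smooth cylindrical barrel 170 mm long, 50 mm across; fixed handles 65 mm long, 25 mm thick at both ends. Origin at mid-axis, own x along the axis, y and z turn as it rolls (freely, slight rolling resistance). Axis 25 mm above the board's top on the flat, 20 mm above it in the groove
- keeper (a joint): turn button: dark wooden arm 17 mm wide, its underside 35 mm and top 45 mm above the board's top, on a post left of the groove's near end. Angle: 0 = swung out to the board's -x, clear of the pin; grows counter-clockwise from above to a stop at 1.571 = along -y, across the near handle. Stays where left (1 N at the peg moves it). Clears the handle by 2.5 mm only if the pin is down in the groove
- keeper_peg (a point): upright brass finger peg on the arm, 10 mm in diameter and 20 mm tall, 42 mm from the pivot; the point is half-way up the peg, 55 mm above the board's top (peg from 45 to 65 mm above it)
- keeper_pivot (a point): pivot axis of the turn button, at the height of the arm's top, 45 mm above the board's top
- sugar_jar: white jar with white lid, 60 mm wide, 90 mm tall, on the board's far right corner; origin under its centre; leave alone
- spice_jar: slim dark spice jar 40 mm wide, 94 mm tall, on the board to the right of the pin; origin under its centre; leave alone
- tablespoon: spoon 191 x 38 x 13 mm lying on the board's right end; origin under its centre; leave alone
- tumbler: glass 81 mm wide, 92 mm tall, upside down, right of the board; origin under its centre; leave alone
- jam_jar: glass jar with lid, 65 mm wide, 97 mm tall, right of the board; origin under its centre; leave alone

How it is judged:
By the outcome, as a careful person would: the job done as asked, in the order asked, and still so for the second after the job is handed in, with the robot touching nothing.
It also fails if it takes over 58 s, if anything falls off the work surface, if the arm or the gripper's body presses on something with over 40 N, if the wrist force passes 120 N, or if a joint passes its speed limit or range.

## Working session

There is one attempt and no reset: what is moved stays moved. The work goes in short steps, Python scripts to look and compute and a shell command to move; the robot and the scene stay as the last step left them, time stands still between calls to the robot, and variables do not carry over. Pictures are saved under pics/ and viewed, at most 10 in all, crops included, and the job is handed in when it is done.

```bash
mkdir -p pics; python3 - <<'E'
from plant import sensors, optics, ctrl
import cv2,json
s=sensors.state();print({k:s[k] for k in("time","position","tcp_rot","finger_gap","contact_force")})
for n in("top","side"):
    d=optics.get_image(n);cv2.imwrite(f"pics/{n}0.png",d["pixels"][:,:,::-1])
    print(n,[d[k] for k in d if k!="pixels"])
print(ctrl.hold_point_z)
E
```

```text
{'time': 0.0, 'position': array([0.20219459, 0.61682514, 0.1794738 ]), 'tcp_rot': array([ 1.57703438e-01,  9.87485703e-01, -1.25417294e-03, -1.96413361e-04]), 'finger_gap': 0.09291883487291958, 'contact_force': array([ 0.44156671, -0.10602717, -0.18436705])}
top [550.0838262430091, 550.0838262430091, 316.0551072772761, 240.62517620780767, array([[-0.00546845, -0.9996729 ,  0.02498397, -0.10216076],
       [ 0.99564324, -0.00311733,  0.09319243, -0.57309739],
       [-0.09308406,  0.02538474,  0.9953346 , -1.2400093 ],
       [ 0.        ,  0.        ,  0.        ,  1.        ]])]
side [493.0248967349643, 493.0248967349643, 322.4357506107989, 242.46926859549438, array([[-0.588316  , -0.80862989, -0.00141022,  0.26090161],
       [ 0.65238575, -0.47567008,  0.59002611, -0.48187635],
       [-0.47778355,  0.34620179,  0.80738294, -0.76563679],
       [ 0.        ,  0.        ,  0.        ,  1.        ]])]
0.0188
```

View pics/top0.png

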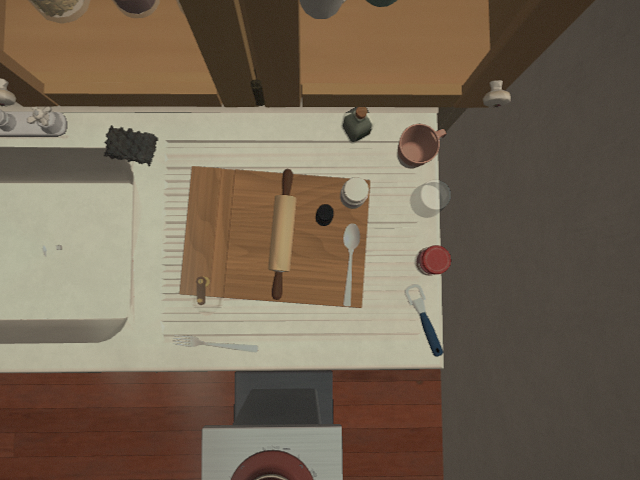

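View pics/side0.png

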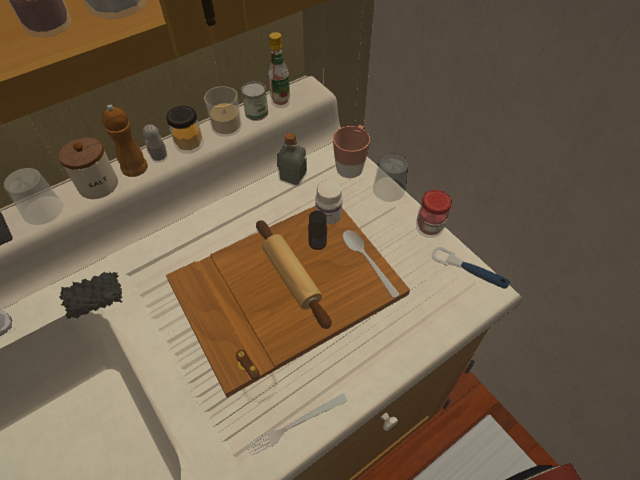

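```bash
cat >h.py <<'E'
import numpy as np, cv2
from plant import sensors, optics, ctrl
C=np.diag([1,-1,-1.])
def cam(n):
    d=optics.get_image(n);K=np.array([[d["fx"],0,d["cx"]],[0,d["fy"],d["cy"]],[0,0,1]]);return d,K,d["camera_from_world"]
def proj(K,M,P):
    p=(C@(M[:3,:3]@np.atleast_2d(P).T+M[:3,3:])); p=K@p; return (p[:2]/p[2]).T
def ray(K,M,uv,z):
    d=M[:3,:3].T@(C@np.linalg.solve(K,[*uv,1]));o=-M[:3,:3].T@M[:3,3]
    return o+d*(z-o[2])/d[2]
def b2w(b,P):
    P=np.atleast_2d(P).astype(float);c,s=np.cos(b[2]),np.sin(b[2])
    return np.c_[b[0]+c*P[:,0]-s*P[:,1],b[1]+s*P[:,0]+c*P[:,1],P[:,2]]
E
python3 - <<'E'
from h import *
from scipy.optimize import least_squares
obj=[[.15,.21,.022],[.15,-.21,.022],[-.15,-.21,.022],[-.15,.21,.022]]
px={"top":[(193,167),(370,180),(361,306),(180,295)],"side":[(168,276),(337,205),(409,291),(231,388)]}
cs={n:cam(n) for n in px}
for use in(["top"],["side"],["top","side"]):
    f=lambda b:np.concatenate([(proj(*cs[n][1:],b2w(b,obj))-px[n]).ravel() for n in use])
    r=least_squares(f,[.6,0,0]);print(use,r.x.round(4),r.fun.round(1))
b=r.x
for n,uv,z in(("top",(288.5,171),.047),("top",(277,297),.047),("top",(285,196),.047),("top",(282,270),.047),("top",(203,279),.067),("top",(200.5,302),.067)):
    w=ray(*cs[n][1:],uv,z);print(uv,w.round(4))
for nm,P in dict(groove=[0,.125,.017],pivot=[-.117,.155,.067],peg0=[-.159,.155,.077],peg1=[-.117,.113,.077]).items():
    w=b2w(b,P);print(nm,w.round(4),proj(*cs["top"][1:],w).round(0),proj(*cs["side"][1:],w).round(0))
for n in cs:
    p=cs[n][0]["pixels"][:,:,::-1]
    if n=="top": c=cv2.resize(p[155:315,170:380],None,fx=3.6,fy=3.6,interpolation=2)
    else: c=cv2.resize(p[195:395,160:420],None,fx=3,fy=3,interpolation=2)
    cv2.imwrite(f"pics/{n}1.png",c)
E
```

```text
['top'] [ 0.5836 -0.0129 -0.0751] [-1.7 -1.   0.6 -0.7  1.7  1.7 -0.6 -0.1]
['side'] [ 0.5813 -0.0147 -0.0882] [ 0.1 -2.2 -0.4 -8.2  4.5 -0.6 -3.7  6. ]
['top', 'side'] [ 0.5825 -0.014  -0.0816] [-0.7 -1.   1.4  0.4  1.7  2.8 -0.5 -0.2 -0.7 -1.7 -1.6 -8.6  3.8 -1.5
 -3.6  6.1]
(288.5, 171) [ 0.7316 -0.0418  0.047 ]
(277, 297) [ 0.444  -0.0157  0.047 ]
(285, 196) [ 0.6735 -0.0337  0.047 ]
(282, 270) [ 0.5046 -0.0269  0.047 ]
(203, 279) [0.4847 0.1466 0.067 ]
(200.5, 302) [0.4342 0.1513 0.067 ]
groove [[0.5926 0.1106 0.017 ]] [[223. 233.]] [[235. 311.]]
pivot [[0.4785 0.1501 0.067 ]] [[201. 282.]] [[244. 354.]]
peg0 [[0.4366 0.1535 0.077 ]] [[199. 301.]] [[253. 371.]]
peg1 [[0.4751 0.1082 0.077 ]] [[220. 283.]] [[264. 341.]]
```

View pics/top1.png

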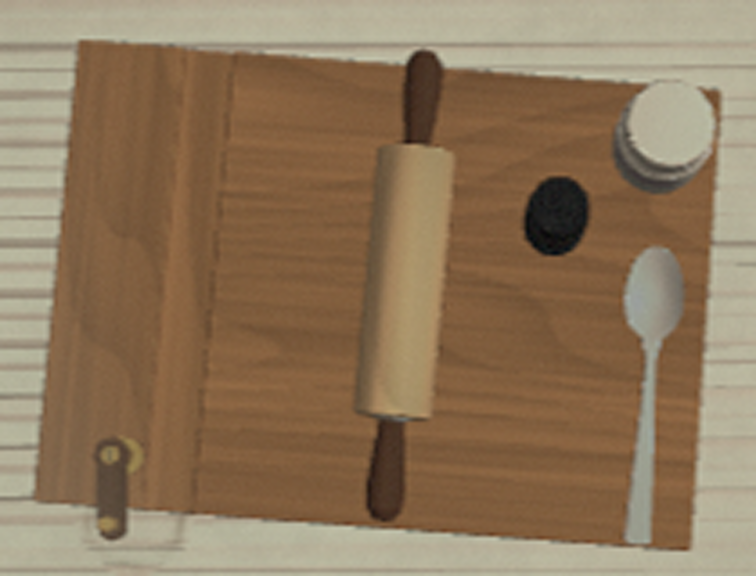

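View pics/side1.png

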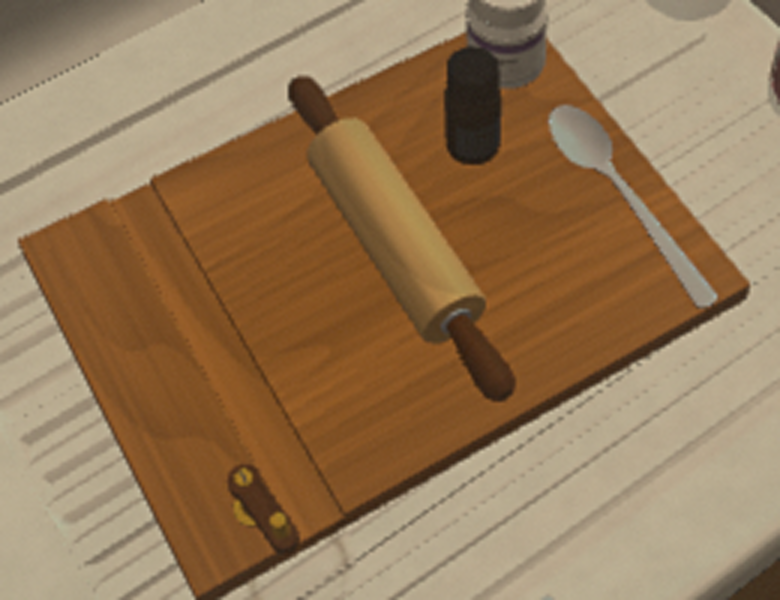

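```bash
python3 - <<'E'
from h import *
from scipy.optimize import least_squares
A,B,D,E_,F,G=[.15,.21,.022],[.15,-.21,.022],[-.15,-.21,.022],[-.15,.21,.022],[.15,.109,.022],[-.15,.109,.022]
O={"top":[A,B,D,E_,F,G],"side":[A,D,E_,F,G]}
t=lambda L:[(170+u/3.6-.36,155+v/3.6-.36) for u,v in L]
s=lambda L:[(160+u/3-.33,195+v/3-.33) for u,v in L]
px={"top":t([(79,40),(720,90),(690,549),(36,500),(234,54),(193,513)]),"side":s([(20,240),(748,288),(197,592),(153,178),(344,515)])}
cs={n:cam(n) for n in px}
for use in(["top"],["side"],["top","side"]):
    f=lambda b:np.concatenate([(proj(*cs[n][1:],b2w(b,O[n]))-px[n]).ravel() for n in use])
    r=least_squares(f,[.6,0,0],loss="soft_l1");print(use,r.x.round(4),f(r.x).round(1))
b=r.x
# pin: axis mid + yaw, from handle tips (half length .15) at z=.047
PX={"top":t([(425,50),(385,521),(413,145),(397,417)]),"side":s([(292,82),(506,396)])}
def g(p):
    d=np.array([np.cos(p[2]),np.sin(p[2]),0]);c=np.array([p[0],p[1],.047])
    e=np.array([c+.15*d,c-.15*d,c+.085*d,c-.085*d])
    return np.concatenate([(proj(*cs["top"][1:],e)-PX["top"]).ravel(),(proj(*cs["side"][1:],e[:2])-PX["side"]).ravel()])
r=least_squares(g,[.59,-.03,-.08],loss="soft_l1");print("pin",r.x.round(4),g(r.x).round(1))
R=np.array([[np.cos(b[2]),np.sin(b[2])],[-np.sin(b[2]),np.cos(b[2])]]);print("pin in board",(R@(r.x[:2]-b[:2])).round(4),r.x[2]-b[2])
for nm,P,q in(("groove",[0,.125,.017],None),("pivot",[-.117,.155,.067],[(111,455),(243,478)]),("peg0",[-.159,.155,.087],[(106,523),(280,520)]),("peg1",[-.117,.113,.077],None)):
    w=b2w(b,P);print(nm,w.round(4),proj(*cs["top"][1:],w).round(1),proj(*cs["side"][1:],w).round(1), q and (t(q[:1]),s(q[1:])))
for n,uv,z in(("spice",(560,195),.116),("sugar",(670,122),.112)): print(n,ray(*cs["top"][1:],t([uv])[0],z).round(3))
E
```

```text
['top'] [ 0.5845 -0.0121 -0.0787] [-0.3 -0.4  0.8 -0.4  0.8  0.5 -0.8  0.7 -0.1 -0.9 -0.2  0.3]
['side'] [ 0.5841 -0.0113 -0.0872] [-0.3 -0.9  2.3 -0.5 -0.4  1.9 -0.4 -0.4  0.1 -0. ]
['top', 'side'] [ 0.5845 -0.0115 -0.0826] [-0.3 -0.7  0.8 -0.   0.3  0.8 -1.3  0.3 -0.1 -1.1 -0.7  0.1 -0.4 -0.5
  2.3 -1.2  0.2  1.9 -0.6 -0.3  0.6 -0.2]
pin [ 0.5892 -0.026  -0.0791] [-0.9 -0.6 -0.3 -0.4  0.2  0.9 -1.3 -0.4  0.9 -0.2  1.2 -0.2]
pin in board [ 0.0059 -0.0141] 0.0035410075627071713
groove [[0.5948 0.1131 0.017 ]] [[222.  231.9]] [[233.2 310.5]] None
pivot [[0.4807 0.1526 0.067 ]] [[200.2 280.8]] [[241.7 354.2]] ([(200.47333333333333, 281.0288888888889)], [(240.67, 354.0033333333334)])
peg0 [[0.4388 0.1561 0.087 ]] [[196.6 300. ]] [[250.8 369.1]] ([(199.08444444444444, 299.91777777777776)], [(253.0033333333333, 368.0033333333334)])
peg1 [[0.4772 0.1108 0.077 ]] [[218.6 282.2]] [[262.  340.6]] None
spice [ 0.633 -0.122  0.116]
sugar [ 0.678 -0.189  0.112]
```

```bash

python3 -m creep '[{"travel":[-32.6,-2.5,0],"rot":[0,0,3.05]},{"travel":[-32.6,-2.5,0],"rot":[0,0,3.05]},{"travel":[-32.6,-2.5,0],"rot":[0,0,3.05]},{"travel":[-32.6,-2.5,0],"rot":[0,0,3.05]},{"travel":[-32.6,-2.5,0],"rot":[0,0,3.05]}]'
python3 -m creep '[{"travel":[-32.6,-2.5,0],"rot":[0,0,3.05]},{"travel":[-32.6,-2.5,0],"rot":[0,0,3.05]},{"travel":[-32.6,-2.5,0],"rot":[0,0,3.05]},{"travel":[-32.6,-2.5,0],"rot":[0,0,3.05]},{"travel":[-32.6,-2.5,0],"rot":[0,0,3.05]}]'
python3 -m creep '[{"travel":[-32.6,-2.5,0],"rot":[0,0,3.05]},{"travel":[-32.6,-2.5,0],"rot":[0,0,3.05]},{"travel":[-32.6,-2.5,0],"rot":[0,0,3.05]},{"travel":[-32.6,-2.5,0],"rot":[0,0,3.05]},{"travel":[-32.6,-2.5,0],"rot":[0,0,3.05]}]'
python3 -m creep '[{"travel":[-32.6,-2.5,0],"rot":[0,0,3.05]},{"travel":[-32.6,-2.5,0],"rot":[0,0,3.05]},{"travel":[-32.6,-2.5,0],"rot":[0,0,3.05]},{"travel":[-32.6,-2.5,0],"rot":[0,0,3.05]},{"travel":[-32.6,-2.5,0],"rot":[0,0,3.05]}]'
python3 -m creep '[{"travel":[-32.6,-2.5,0],"rot":[0,0,3.05]},{"travel":[-32.6,-2.5,0],"rot":[0,0,3.05]},{"travel":[-32.6,-2.5,0],"rot":[0,0,3.05]},{"travel":[-32.6,-2.5,0],"rot":[0,0,3.05]},{"travel":[-32.6,-2.5,0],"rot":[0,0,3.05]}]'
cat >>h.py <<'E'
B=[.5845,-.0115,-.0826]; PIN=[.5892,-.026]
def rel(target,yaw=-.081):
    "travel (tool mm) to bring the TCP to target, and tool-z turn (deg) to bring tool y to yaw"
    from scipy.spatial.transform import Rotation as R
    s=sensors.state();r=R.from_quat(s["tcp_rot"]).as_matrix()
    print("t",round(s["time"],2),"pos",s["position"].round(4),"F",s["contact_force"].round(1),"tilt",r[:,2].round(3))
    print("travel",(r.T@(np.array(target)-s["position"])*1000).round(1),"turn",np.degrees(np.arctan2(r[1,1],r[0,1])-yaw).round(2))
E
python3 -c "
from h import *
rel([.5885,-.035,.085])"
```

```text
time: 0.72
position: [0.3469, 0.5388, 0.1805]
tcp_rot: [0.289, 0.957, 0.0, 0.0]
contact_force: [-0.3, 1.0, -0.4]
finger_gap: 0.093
grip_force: 0.0
time: 1.13
position: [0.4642, 0.4254, 0.1806]
tcp_rot: [0.413, 0.911, 0.0, 0.0]
contact_force: [0.4, 0.7, 0.5]
finger_gap: 0.093
grip_force: 0.0
time: 1.55
position: [0.5475, 0.2853, 0.1806]
tcp_rot: [0.53, 0.848, 0.0, 0.0]
contact_force: [0.1, 0.5, 0.5]
finger_gap: 0.0931
grip_force: 0.0
time: 1.97
position: [0.591, 0.1281, 0.1806]
tcp_rot: [0.638, 0.77, 0.0, 0.0]
contact_force: [0.1, 0.3, -0.1]
finger_gap: 0.0933
grip_force: 0.0
time: 2.38
position: [0.5917, -0.0349, 0.1807]
tcp_rot: [0.735, 0.679, 0.0, 0.0]
contact_force: [-0.3, 0.4, 0.0]
finger_gap: 0.0927
grip_force: 0.0
t 2.38 pos [ 0.5917 -0.0349  0.1807] F [-0.3  0.4  0. ] tilt [ 0. -0. -1.]
travel [-0.3 -3.2 95.7] turn 0.11
```

```bash

python3 -m creep '[{"travel":[0,-3,30],"rot":[0,0,0]},{"travel":[0,0,30],"rot":[0,0,0]},{"travel":[0,0,25],"rot":[0,0,0]},{"travel":[0,0,13],"rot":[0,0,0]},{"travel":[0,0,6],"rot":[0,0,0]}]'
python3 -m creep '[{"travel":[0,0,1],"rot":[0,0,0]},{"travel":[0,0,1],"rot":[0,0,0]},{"travel":[0,0,1],"rot":[0,0,0]},{"travel":[0,0,0.5],"rot":[0,0,0]},{"travel":[0,0,0],"rot":[0,0,0]}]'
python3 - <<'E'
from h import *
rel([.5885,-.035,.072])
d,K,M=cam("wrist") if False else (optics.get_image("wrist"),0,0)
cv2.imwrite("pics/w0.png",d["pixels"][:,:,::-1]);print(d["T_tool_cam"].round(3))
E
```

```text
time: 2.8
position: [0.5868, -0.0328, 0.0742]
tcp_rot: [0.734, 0.679, -0.002, -0.002]
contact_force: [-0.8, -0.2, 0.7]
finger_gap: 0.0928
grip_force: 0.0
time: 3.22
position: [0.5892, -0.0332, 0.074]
tcp_rot: [0.734, 0.679, 0.001, 0.001]
contact_force: [1.2, 0.3, -0.3]
finger_gap: 0.0926
grip_force: 0.0
t 3.22 pos [ 0.5892 -0.0332  0.074 ] F [ 1.2  0.3 -0.3] tilt [ 0.002 -0.    -1.   ]
travel [-1.8 -0.6  2. ] turn 0.25
[[-0.     0.963  0.27   0.074]
 [ 1.     0.     0.001  0.   ]
 [ 0.001  0.27  -0.963 -0.204]
 [ 0.     0.     0.     1.   ]]
```

View pics/w0.png

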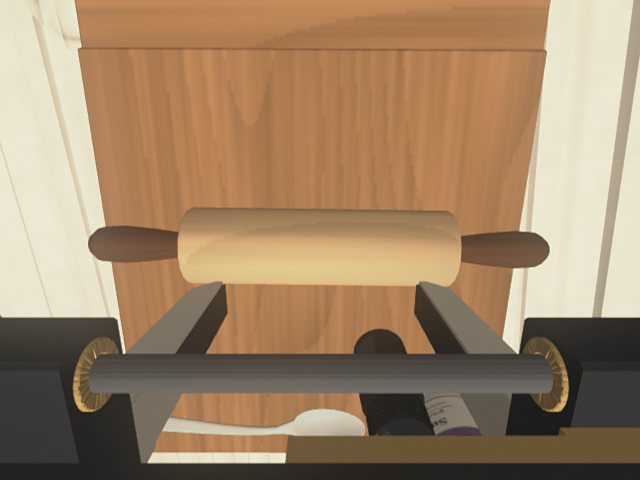

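```bash
cat >>h.py <<'E'
def wrist(save=None):
    from scipy.spatial.transform import Rotation as R
    s=sensors.state();d=optics.get_image("wrist")
    if save: cv2.imwrite(save,d["pixels"][:,:,::-1])
    K=np.array([[d["fx"],0,d["cx"]],[0,d["fy"],d["cy"]],[0,0,1]])
    T=np.eye(4);T[:3,:3]=R.from_quat(s["tcp_rot"]).as_matrix();T[:3,3]=s["position"]
    return d,K,np.linalg.inv(T@d["T_tool_cam"]),T
def silh(K,M,y0,z0=.047,r=.025):
    "rows (v) of both barrel silhouettes for an axis at roll coordinate via world y at x=.589"
    a=np.radians(np.arange(0,360,2));n=np.array([.081,.997,0])
    P=np.array([.589,y0,z0])+r*(np.cos(a)[:,None]*n+np.sin(a)[:,None]*np.array([0,0,1]))
    v=proj(K,M,P)[:,1];return v.min(),v.max()
E
python3 - <<'E'
from h import *
d,K,M,T=wrist();print(K.round(1))
for y in(-.03,-.026,-.022,-.018,-.014):print(y,np.round(silh(K,M,y),1))
for x in(-.0075,0,.0075):
  print(x,proj(K,M,(T@[x,.0465,0,1])[:3]),proj(K,M,(T@[x,-.0465,0,1])[:3]))
for P in((-.15,.109),(.15,.109)):print(proj(K,M,b2w(B,[*P,.022])))
E
```

```text
[[365.    0.  320.4]
 [  0.  365.  243. ]
 [  0.    0.    1. ]]
-0.03 [214.2 290.3]
-0.026 [208.2 284.6]
-0.022 [202.1 278.8]
-0.018 [195.9 273.1]
-0.014 [189.7 267.2]
-0.0075 [[398.11302381 282.41580869]] [[242.58786171 282.43715673]]
0 [[398.83669408 270.59338358]] [[241.8551372  270.61786936]]
0.0075 [[399.57404762 258.54741813]] [[241.10856169 258.57515703]]
[[73.99878837 47.03121499]]
[[547.9374987   50.06826998]]
```

```bash

python3 -m creep '[{"travel":[-2,0,-8],"rot":[0,0,0]},{"travel":[0,0,0],"rot":[0,0,0]},{"travel":[0,0,0],"rot":[0,0,0]},{"travel":[0,0,0],"rot":[0,0,0]},{"travel":[0,0,0],"rot":[0,0,0]}]' 0
python3 -m creep '[{"travel":[0,0,0],"rot":[0,0,0]},{"travel":[0,0,0],"rot":[0,0,0]},{"travel":[0,0,0],"rot":[0,0,0]},{"travel":[0,0,0],"rot":[0,0,0]},{"travel":[0,0,0],"rot":[0,0,0]}]'
python3 - <<'E'
from h import *
d,K,M,T=wrist("pics/w1.png");rel([.5885,-.035,.072])
for y in(-.03,-.026):print(y,np.round(silh(K,M,y),1))
for x in(-.0075,0,.0075):print(x,proj(K,M,(T@[x,0,0,1])[:3]))
E
```

```text
time: 3.73
position: [0.5883, -0.0351, 0.0811]
tcp_rot: [0.734, 0.679, -0.0, -0.0]
contact_force: [0.4, 0.0, -0.1]
finger_gap: 0.0643
grip_force: 0.0
time: 4.15
position: [0.5884, -0.0352, 0.0811]
tcp_rot: [0.734, 0.679, -0.0, -0.0]
contact_force: [-0.1, 0.4, 0.2]
finger_gap: 0.0311
grip_force: 0.0
t 4.2 pos [ 0.5884 -0.0352  0.0811] F [-0.1 -0.7  0.6] tilt [-0. -0. -1.]
travel [0.2 0.1 9.1] turn 0.24
-0.03 [209.1 283.2]
-0.026 [203.2 277.6]
-0.0075 [[320.33987033 282.42667899]]
0 [[320.33516466 270.60582903]]
0.0075 [[320.33037002 258.56149712]]
```

View pics/w1.png

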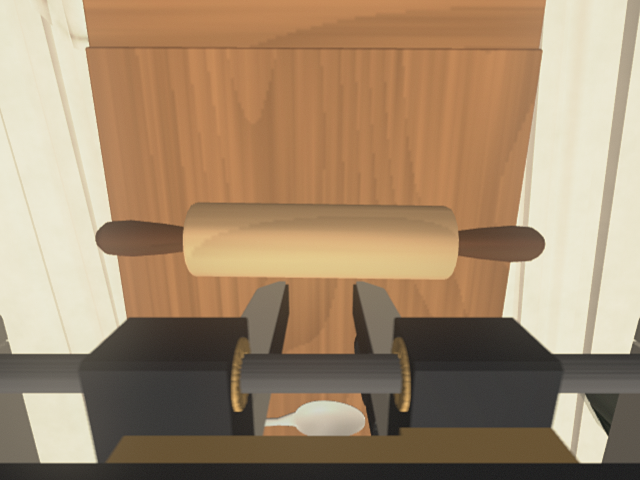

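```bash

python3 -m creep '[{"travel":[0,0,2],"rot":[0,0,0]},{"travel":[0,0,2],"rot":[0,0,0]},{"travel":[0,0,2],"rot":[0,0,0]},{"travel":[0,0,1],"rot":[0,0,0]},{"travel":[0,0,0],"rot":[0,0,0]}]' 0
python3 -m creep '[{"travel":[0,0,0.5],"rot":[0,0,0]},{"travel":[0,0,0.5],"rot":[0,0,0]},{"travel":[0,0,0.5],"rot":[0,0,0]},{"travel":[0,0,0.5],"rot":[0,0,0]},{"travel":[0,0,0.5],"rot":[0,0,0]}]'
python3 - <<'E'
from h import *
d,K,M,T=wrist("pics/w2.png");rel([.5885,-.035,.072])
E
```

```text
time: 4.62
position: [0.5881, -0.0352, 0.0737]
tcp_rot: [0.734, 0.679, -0.0, -0.0]
contact_force: [-0.3, 0.1, -0.2]
finger_gap: 0.001
grip_force: 0.0
time: 5.03
position: [0.5885, -0.0352, 0.0717]
tcp_rot: [0.734, 0.679, 0.0, 0.0]
contact_force: [0.2, -0.3, -0.8]
finger_gap: 0.0004
grip_force: 0.0
t 5.08 pos [ 0.5884 -0.0352  0.0716] F [-0.5  1.2 -1. ] tilt [-0. -0. -1.]
travel [ 0.2  0.1 -0.4] turn 0.24
```

View pics/w2.png

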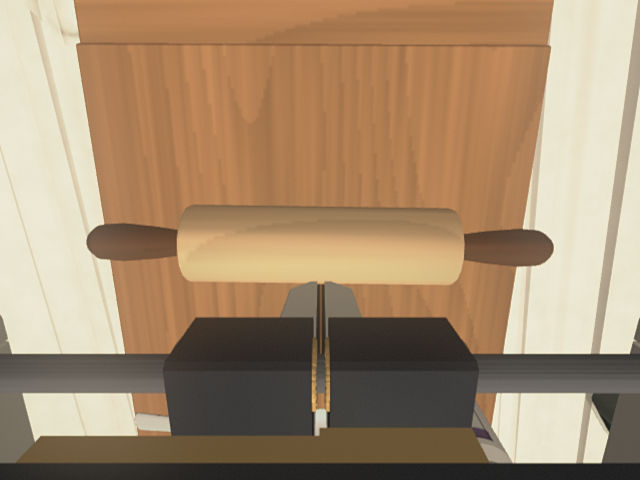

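```bash
python3 - <<'E'
from h import *
d,K,M=cam("side");T=wrist()[3]
p=d["pixels"][:,:,::-1]
q=lambda P:(proj(K,M,(T@[*P,1])[:3])[0])
uv=q([0,0,0]);print(uv,q([0,0,-.03]))
u,v=uv.astype(int);x0,y0=u-100,v-90
c=cv2.resize(p[y0:y0+150,x0:x0+200],None,fx=4,fy=4,interpolation=2)
for z in(0,-.019,-.037):
    for x in(-.0075,.0075):
        a=(q([x,0,z])-[x0,y0])*4;cv2.circle(c,tuple(int(i) for i in a),3,(0,0,255) if x>0 else (0,255,0),-1)
cv2.imwrite("pics/s2.png",c)
E
```

```text
[294.41011077 261.71499009] [293.69193954 253.25719659]
```

View pics/s2.png

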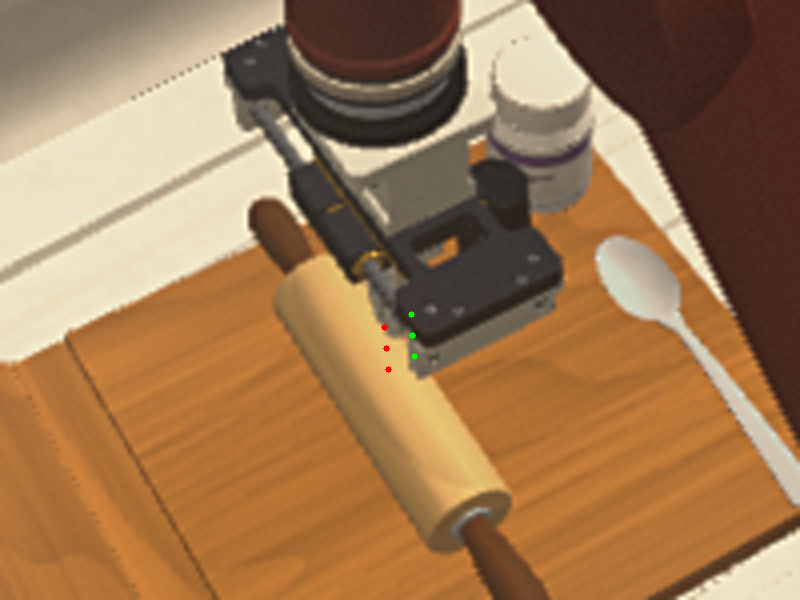

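```bash

python3 -m creep '[{"travel":[0,0,-4],"rot":[0,0,0]},{"travel":[8,0,0],"rot":[0,0,0]},{"travel":[0,0,3],"rot":[0,0,0]},{"travel":[0,0,1],"rot":[0,0,0]},{"travel":[0,0,0],"rot":[0,0,0]}]'
python3 -m creep '[{"travel":[0,0,0.5],"rot":[0,0,0]},{"travel":[0,0,0.5],"rot":[0,0,0]},{"travel":[0,0,0.5],"rot":[0,0,0]},{"travel":[0,0,0],"rot":[0,0,0]},{"travel":[0,0,0],"rot":[0,0,0]}]'
python3 - <<'E'
from h import *
d,K,M,T=wrist();rel([.589,-.027,.072])
cv2.imwrite("pics/w3.png",d["pixels"][:,:,::-1])
E
```

```text
time: 5.6
position: [0.5886, -0.0268, 0.0712]
tcp_rot: [0.733, 0.68, -0.0, -0.0]
contact_force: [-0.2, 0.4, 0.2]
finger_gap: 0.0005
grip_force: 0.0
time: 6.02
position: [0.589, -0.0273, 0.0701]
tcp_rot: [0.734, 0.679, -0.0, 0.0]
contact_force: [-0.0, 0.2, 0.0]
finger_gap: 0.0
grip_force: 0.0
t 6.07 pos [ 0.5891 -0.0273  0.0702] F [-0.2 -0.9 -0.3] tilt [ 0. -0. -1.]
travel [ 0.3 -0.1 -1.8] turn 0.23
```

```bash

python3 -m creep '[{"travel":[0,0,0.5],"rot":[0,0,0]},{"travel":[0,0,0.5],"rot":[0,0,0]},{"travel":[0,0,0.5],"rot":[0,0,0]},{"travel":[0,0,0],"rot":[0,0,0]},{"travel":[0,0,0],"rot":[0,0,0]}]' | grep -E 'pos|force'
```

```text
position: [0.589, -0.0272, 0.0686]
contact_force: [-0.6, 1.1, 0.1]
grip_force: 0.0
```

View pics/w3.png

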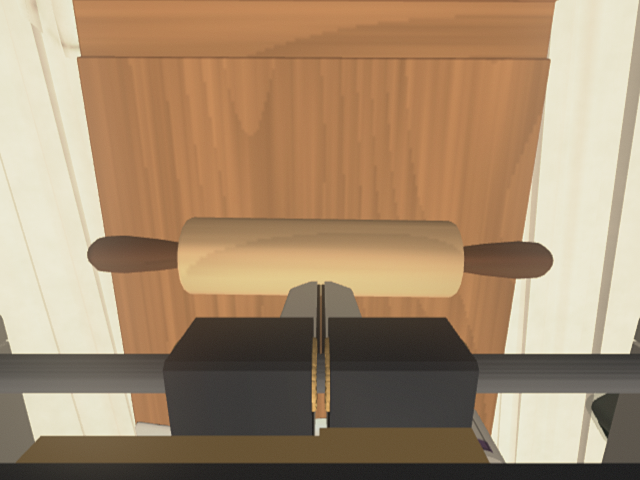

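```bash

python3 -m creep '[{"travel":[0,0,0.6],"rot":[0,0,0]},{"travel":[0,0,0.6],"rot":[0,0,0]},{"travel":[0,0,0.6],"rot":[0,0,0]},{"travel":[0,0,0.6],"rot":[0,0,0]},{"travel":[0,0,0.6],"rot":[0,0,0]}]' | grep -E 'pos|con'
```

```text
position: [0.589, -0.0272, 0.0656]
contact_force: [0.2, -0.0, 0.1]
```

```bash

python3 -m creep '[{"travel":[0,0,0.8],"rot":[0,0,0]},{"travel":[0,0,0.8],"rot":[0,0,0]},{"travel":[0,0,0.8],"rot":[0,0,0]},{"travel":[0,0,0.8],"rot":[0,0,0]},{"travel":[0,0,0.8],"rot":[0,0,0]}]' | grep -E 'pos|con'
```

```text
position: [0.589, -0.0272, 0.0616]
contact_force: [0.6, -0.8, -0.5]
```

```bash

python3 -m creep '[{"travel":[0,0,1],"rot":[0,0,0]},{"travel":[0,0,1],"rot":[0,0,0]},{"travel":[0,0,1],"rot":[0,0,0]},{"travel":[0,0,1],"rot":[0,0,0]},{"travel":[0,0,1],"rot":[0,0,0]}]' | grep -E 'pos|con'
```

```text
position: [0.589, -0.0272, 0.0565]
contact_force: [0.6, 0.1, -0.2]
```

```bash

python3 -m creep '[{"travel":[0,0,1],"rot":[0,0,0]},{"travel":[0,0,1],"rot":[0,0,0]},{"travel":[0,0,1],"rot":[0,0,0]},{"travel":[0,0,1],"rot":[0,0,0]},{"travel":[0,0,1],"rot":[0,0,0]}]' | grep -E 'pos|con'; python3 - <<'E'
from h import *
d,K,M,T=wrist("pics/w4.png")
p=cv2.cvtColor(d["pixels"],cv2.COLOR_RGB2HSV)
col=d["pixels"][150:330:4,230].astype(int);print([(150+4*i,*c) for i,c in enumerate(col)])
print([silh(K,M,y) for y in(-.0264,-.02)])
E
```

```text
position: [0.589, -0.0272, 0.0515]
contact_force: [0.0, 0.7, -0.2]
[(150, np.int64(173), np.int64(122), np.int64(79)), (154, np.int64(174), np.int64(123), np.int64(81)), (158, np.int64(175), np.int64(123), np.int64(80)), (162, np.int64(178), np.int64(126), np.int64(83)), (166, np.int64(180), np.int64(127), np.int64(84)), (170, np.int64(179), np.int64(126), np.int64(83)), (174, np.int64(180), np.int64(128), np.int64(84)), (178, np.int64(180), np.int64(127), np.int64(83)), (182, np.int64(182), np.int64(129), np.int64(84)), (186, np.int64(183), np.int64(130), np.int64(85)), (190, np.int64(182), np.int64(128), np.int64(84)), (194, np.int64(184), np.int64(131), np.int64(86)), (198, np.int64(185), np.int64(130), np.int64(85)), (202, np.int64(186), np.int64(133), np.int64(88)), (206, np.int64(186), np.int64(132), np.int64(86)), (210, np.int64(187), np.int64(133), np.int64(86)), (214, np.int64(187), np.int64(133), np.int64(88)), (218, np.int64(188), np.int64(134), np.int64(88)), (222, np.int64(191), np.int64(136), np.int64(89)), (226, np.int64(127), np.int64(102), np.int64(72)), (230, np.int
[... 701 characters left out ...]
64(134)), (286, np.int64(224), np.int64(196), np.int64(139)), (290, np.int64(225), np.int64(198), np.int64(140)), (294, np.int64(224), np.int64(198), np.int64(140)), (298, np.int64(223), np.int64(198), np.int64(140)), (302, np.int64(222), np.int64(193), np.int64(136)), (306, np.int64(223), np.int64(185), np.int64(131)), (310, np.int64(186), np.int64(134), np.int64(89)), (314, np.int64(184), np.int64(132), np.int64(88)), (318, np.int64(69), np.int64(58), np.int64(46)), (322, np.int64(68), np.int64(56), np.int64(45)), (326, np.int64(67), np.int64(57), np.int64(47))]
[(np.float64(225.3323581811239), np.float64(308.8712284223217)), (np.float64(214.8606591533137), np.float64(298.94709246463214))]
```

```bash

python3 -m creep '[{"travel":[0,0,1],"rot":[0,0,0]},{"travel":[0,0,1],"rot":[0,0,0]},{"travel":[0,0,1],"rot":[0,0,0]},{"travel":[0,0,1],"rot":[0,0,0]},{"travel":[0,0,0.5],"rot":[0,0,0]}]' | grep -E 'pos|con'
```

```text
position: [0.589, -0.0272, 0.047]
contact_force: [0.5, -0.8, -0.1]
```

```bash

python3 -m creep '[{"travel":[0,0,0.5],"rot":[0,0,0]},{"travel":[0,0,0.5],"rot":[0,0,0]},{"travel":[0,0,0.5],"rot":[0,0,0]},{"travel":[0,0,0.5],"rot":[0,0,0]},{"travel":[0,0,0.5],"rot":[0,0,0]}]' | grep -E 'pos|con'
```

```text
position: [0.5891, -0.0272, 0.0446]
contact_force: [0.5, 0.2, 0.2]
```

```bash

python3 -m creep '[{"travel":[0,0,0.5],"rot":[0,0,0]},{"travel":[0,0,0.5],"rot":[0,0,0]},{"travel":[0,0,0.5],"rot":[0,0,0]},{"travel":[0,0,0.5],"rot":[0,0,0]},{"travel":[0,0,0],"rot":[0,0,0]}]' | grep -E 'pos|con'
```

```text
position: [0.589, -0.0272, 0.0425]
contact_force: [-0.3, 0.3, -0.6]
```

```bash

python3 -m creep '[{"travel":[0,0,0.5],"rot":[0,0,0]},{"travel":[0,0,0.5],"rot":[0,0,0]},{"travel":[0,0,0.5],"rot":[0,0,0]},{"travel":[0,0,0.5],"rot":[0,0,0]},{"travel":[0,0,0],"rot":[0,0,0]}]' | grep -E 'pos|con'
```

```text
position: [0.5889, -0.0272, 0.0405]
contact_force: [-1.0, 0.3, -0.8]
```

```bash

python3 -m creep '[{"travel":[0,0,0.4],"rot":[0,0,0]},{"travel":[0,0,0.4],"rot":[0,0,0]},{"travel":[0,0,0.4],"rot":[0,0,0]},{"travel":[0,0,0.4],"rot":[0,0,0]},{"travel":[0,0,0],"rot":[0,0,0]}]' | grep -E 'pos|con'
```

```text
position: [0.589, -0.0272, 0.039]
contact_force: [-0.3, 0.3, 0.1]
```

```bash

python3 -m creep '[{"travel":[0,0,0.4],"rot":[0,0,0]},{"travel":[0,0,0.4],"rot":[0,0,0]},{"travel":[0,0,0.4],"rot":[0,0,0]},{"travel":[0,0,0.4],"rot":[0,0,0]},{"travel":[0,0,0],"rot":[0,0,0]}]' | grep -E 'pos|con'
```

```text
position: [0.589, -0.0272, 0.0374]
contact_force: [-0.1, -0.6, -0.8]
```

```bash

python3 -m creep '[{"travel":[0,0,0.4],"rot":[0,0,0]},{"travel":[0,0,0.4],"rot":[0,0,0]},{"travel":[0,0,0.4],"rot":[0,0,0]},{"travel":[0,0,0.4],"rot":[0,0,0]},{"travel":[0,0,0],"rot":[0,0,0]}]' | grep -E 'pos|con'
```

```text
position: [0.589, -0.0272, 0.0357]
contact_force: [-0.5, -0.2, 0.4]
```

```bash

python3 -m creep '[{"travel":[0,0,0.4],"rot":[0,0,0]},{"travel":[0,0,0.4],"rot":[0,0,0]},{"travel":[0,0,0.4],"rot":[0,0,0]},{"travel":[0,0,0.4],"rot":[0,0,0]},{"travel":[0,0,0],"rot":[0,0,0]}]' | grep -E 'pos|con'
```

```text
position: [0.589, -0.0272, 0.0344]
contact_force: [-0.4, 0.4, 0.3]
```

```bash

python3 -m creep '[{"travel":[0,0,0.4],"rot":[0,0,0]},{"travel":[0,0,0.4],"rot":[0,0,0]},{"travel":[0,0,0.4],"rot":[0,0,0]},{"travel":[0,0,0.4],"rot":[0,0,0]},{"travel":[0,0,0],"rot":[0,0,0]}]' | grep -E 'pos|con'
```

```text
position: [0.5891, -0.0273, 0.0342]
contact_force: [-2.2, 0.2, 9.2]
```

```bash

python3 - <<'E'
from h import *
d,K,M,T=wrist("pics/w5.png")
g=cv2.cvtColor(d["pixels"],cv2.COLOR_RGB2GRAY)
for u in(230,300,310,330,340,410):print(u,[int(x) for x in g[230:330:5,u]])
print(silh(K,M,-.0264),T[:3,3])
E
```

```text
230 [135, 115, 124, 129, 134, 141, 145, 148, 166, 177, 182, 186, 188, 194, 198, 201, 201, 200, 62, 62]
300 [139, 112, 124, 130, 133, 131, 135, 146, 165, 175, 183, 138, 120, 118, 120, 119, 118, 120, 55, 54]
310 [141, 110, 124, 128, 134, 132, 136, 147, 164, 175, 184, 119, 119, 119, 120, 118, 118, 119, 55, 52]
330 [135, 107, 124, 129, 127, 130, 137, 146, 163, 174, 178, 120, 118, 121, 118, 118, 118, 119, 50, 53]
340 [131, 106, 123, 129, 129, 130, 136, 146, 160, 174, 182, 128, 120, 119, 118, 117, 118, 120, 55, 53]
410 [136, 100, 122, 130, 131, 129, 136, 144, 155, 167, 177, 184, 188, 191, 197, 197, 196, 198, 56, 55]
(np.float64(232.09803260245604), np.float64(322.7993085635657)) [ 0.58910676 -0.02730941  0.03421144]
```

```bash

cat >>h.py <<'E'
def pinfind():
    "world y (at x=.589 line) of barrel axis, left and right, by fitting silhouettes in wrist image"
    d,K,M,T=wrist();im=cv2.GaussianBlur(d["pixels"],(3,3),0).astype(int)
    out=[]
    for o in(-.065,.06):
        best=None
        for y in np.arange(-.05,.15,.0005):
            a=np.radians(np.arange(0,360,3));n=np.array([.081,.997,0]);ax=np.array([.997,-.081,0])
            z0=.047 if y<.105 else .042
            c=np.array([.589-.081*(y+.026)*-1,y,z0])+o*ax
            P=c+.025*(np.cos(a)[:,None]*n+np.sin(a)[:,None]*np.array([0,0,1]))
            q=proj(K,M,P);i=q[:,1].argmin()
            u,v=q[i].round().astype(int)
            if not(4<v<310 and 0<=u<640):continue
            sc=int(im[v-3,u,0]-im[v+3,u,0])
            if best is None or sc>best[0]:best=(sc,round(float(y-o*-.081*0),4),u,v)
        out.append(best)
    print("pin front edge fits (score,y,u,v):",out)
E
python3 -c "
from h import *
pinfind()"
python3 -m creep '[{"travel":[3,0,0],"rot":[0,0,0]},{"travel":[3,0,0],"rot":[0,0,0]},{"travel":[3,0,0],"rot":[0,0,0]},{"travel":[3,0,0],"rot":[0,0,0]},{"travel":[0,0,0],"rot":[0,0,0]}]' | grep -E 'pos|con'
python3 -c "
from h import *
pinfind()"
```

```text
pin front edge fits (score,y,u,v): [(65, -0.025, np.int64(202), np.int64(229)), (48, -0.026, np.int64(428), np.int64(232))]
position: [0.5903, -0.0145, 0.0342]
contact_force: [-2.6, 0.7, 8.6]
pin front edge fits (score,y,u,v): [(61, -0.019, np.int64(204), np.int64(241)), (42, -0.02, np.int64(427), np.int64(244))]
```

```bash

python3 -m creep '[{"travel":[0,0,-5],"rot":[0,0,0]},{"travel":[-15,0,0],"rot":[0,0,0]},{"travel":[0,0,3],"rot":[0,0,0]},{"travel":[0,0,2],"rot":[0,0,0]},{"travel":[0,0,0],"rot":[0,0,0]}]' | grep -E 'pos|con'
python3 -m creep '[{"travel":[5,0,0],"rot":[0,0,0]},{"travel":[8,0,0],"rot":[0,0,0]},{"travel":[9,0,0],"rot":[0,0,0]},{"travel":[9,0,0],"rot":[0,0,0]},{"travel":[9,0,-4],"rot":[0,0,0]}]' | grep -E 'pos|con'
python3 -m creep '[{"travel":[4,0,-3],"rot":[0,0,0]},{"travel":[0,0,0],"rot":[0,0,0]},{"travel":[0,0,0],"rot":[0,0,0]},{"travel":[0,0,0],"rot":[0,0,0]},{"travel":[0,0,0],"rot":[0,0,0]}]' | grep -E 'time|pos|con'
python3 -c "
from h import *
pinfind();pinfind();rel([.59,0,.034])"
```

```text
position: [0.5892, -0.031, 0.0336]
contact_force: [-1.0, -0.5, 8.9]
position: [0.592, 0.0107, 0.0367]
contact_force: [1.1, 0.7, -0.1]
time: 13.77
position: [0.5918, 0.0128, 0.0392]
contact_force: [-0.9, -0.5, 0.0]
pin front edge fits (score,y,u,v): [(55, 0.012, np.int64(207), np.int64(232)), (55, 0.011, np.int64(426), np.int64(235))]
pin front edge fits (score,y,u,v): [(56, 0.0125, np.int64(207), np.int64(232)), (55, 0.011, np.int64(426), np.int64(235))]
t 13.87 pos [0.592  0.013  0.0394] F [-0.1 -0.1  0.9] tilt [-0.001 -0.    -1.   ]
travel [-13.1  -0.9   5.4] turn 0.18
```

```bash

python3 -m creep '[{"travel":[-12,0,0],"rot":[0,0,0]},{"travel":[0,0,3],"rot":[0,0,0]},{"travel":[0,0,2],"rot":[0,0,0]},{"travel":[0,0,1.3],"rot":[0,0,0]},{"travel":[0,0,0],"rot":[0,0,0]}]' | grep -E 'pos|con'
python3 -c "
from h import *
pinfind();rel([.59,0,.034])"
```

```text
position: [0.5913, 0.0012, 0.034]
contact_force: [-1.5, -0.3, 5.3]
pin front edge fits (score,y,u,v): [(52, 0.0125, np.int64(201), np.int64(213)), (54, -0.045, np.int64(419), np.int64(309))]
t 14.33 pos [0.5913 0.0014 0.034 ] F [-1.1  0.1  5.4] tilt [ 0.  0. -1.]
travel [-1.5 -1.2  0. ] turn 0.22
```

```bash

python3 -m creep '[{"travel":[5,0,0.3],"rot":[0,0,0]},{"travel":[8,0,0],"rot":[0,0,0]},{"travel":[9,0,0],"rot":[0,0,0]},{"travel":[9,0,0],"rot":[0,0,0]},{"travel":[9,0,-4],"rot":[0,0,0]}]' | grep -E 'pos|con'
python3 -m creep '[{"travel":[4,0,-3],"rot":[0,0,0]},{"travel":[0,0,0],"rot":[0,0,0]},{"travel":[0,0,0],"rot":[0,0,0]},{"travel":[0,0,0],"rot":[0,0,0]},{"travel":[0,0,0],"rot":[0,0,0]}]' | grep -E 'time|pos|con'
python3 -c "
from h import *
pinfind();rel([.59,0,.034])"
```

```text
position: [0.5942, 0.0421, 0.037]
contact_force: [-0.3, 0.2, -0.1]
time: 15.17
position: [0.5944, 0.0446, 0.0398]
contact_force: [-0.5, -1.0, -0.4]
pin front edge fits (score,y,u,v): [(66, 0.0415, np.int64(208), np.int64(236)), (54, 0.04, np.int64(425), np.int64(239))]
t 15.22 pos [0.5944 0.0447 0.0398] F [-0.3 -0.6 -0.3] tilt [-0.001 -0.001 -1.   ]
travel [-44.9  -0.9   5.8] turn 0.17
```

```bash

python3 -m creep '[{"travel":[-14.5,0,0],"rot":[0,0,0]},{"travel":[0,0,3],"rot":[0,0,0]},{"travel":[0,0,2],"rot":[0,0,0]},{"travel":[0,0,1.8],"rot":[0,0,0]},{"travel":[0,0,0],"rot":[0,0,0]}]' | grep -E 'pos|con'
python3 -m creep '[{"travel":[5,0,0.2],"rot":[0,0,0]},{"travel":[8,0,0],"rot":[0,0,0]},{"travel":[9,0,0],"rot":[0,0,0]},{"travel":[9,0,0],"rot":[0,0,0]},{"travel":[9,0,-4],"rot":[0,0,0]}]' | grep -E 'pos|con'
python3 -m creep '[{"travel":[4,0,-3],"rot":[0,0,0]},{"travel":[0,0,0],"rot":[0,0,0]},{"travel":[0,0,0],"rot":[0,0,0]},{"travel":[0,0,0],"rot":[0,0,0]},{"travel":[0,0,0],"rot":[0,0,0]}]' | grep -E 'time|pos|con'
python3 -c "
from h import *
pinfind();rel([.59,0,.034])"
```

```text
position: [0.5935, 0.0306, 0.0339]
contact_force: [-1.9, -0.1, 5.1]
position: [0.5965, 0.0717, 0.037]
contact_force: [0.5, -1.0, -0.4]
time: 16.47
position: [0.5966, 0.074, 0.0398]
contact_force: [0.1, -0.2, 0.2]
pin front edge fits (score,y,u,v): [(69, 0.0715, np.int64(208), np.int64(235)), (55, 0.0795, np.int64(428), np.int64(222))]
t 16.52 pos [0.5967 0.0741 0.0398] F [-0.5 -0.5 -0.7] tilt [-0.001 -0.001 -1.   ]
travel [-74.4  -0.9   5.8] turn 0.18
```

```bash

python3 - <<'E'
from h import *
d,K,M,T=wrist("pics/w6.png");im=d["pixels"].astype(int)
for u in(200,210,420,428,436):print(u,[(v,int(im[v,u,0])) for v in range(200,256,3)])
print(proj(K,M,b2w(B,[[-.065,.109,.022],[.065,.109,.022]])))
E
```

```text
200 [(200, 187), (203, 184), (206, 184), (209, 178), (212, 174), (215, 174), (218, 173), (221, 174), (224, 115), (227, 169), (230, 183), (233, 184), (236, 145), (239, 134), (242, 138), (245, 143), (248, 144), (251, 154), (254, 158)]
210 [(200, 186), (203, 186), (206, 182), (209, 178), (212, 173), (215, 174), (218, 174), (221, 174), (224, 120), (227, 177), (230, 191), (233, 193), (236, 166), (239, 133), (242, 141), (245, 144), (248, 143), (251, 153), (254, 158)]
420 [(200, 170), (203, 169), (206, 167), (209, 164), (212, 172), (215, 178), (218, 179), (221, 180), (224, 136), (227, 148), (230, 178), (233, 176), (236, 177), (239, 140), (242, 136), (245, 141), (248, 141), (251, 144), (254, 149)]
428 [(200, 170), (203, 169), (206, 165), (209, 166), (212, 172), (215, 179), (218, 179), (221, 180), (224, 137), (227, 153), (230, 181), (233, 183), (236, 184), (239, 145), (242, 136), (245, 138), (248, 142), (251, 142), (254, 147)]
436 [(200, 170), (203, 168), (206, 168), (209, 167), (212, 172), (215, 178), (218, 179), (221, 180), (224, 136), (227, 146), (230, 175), (233, 174), (236, 174), (239, 152), (242, 134), (245, 138), (248, 140), (251, 143), (254, 148)]
[[207.91776621 225.92556716]
 [416.74288566 226.85623902]]
```

```bash

python3 -m creep '[{"travel":[-14.5,0,0],"rot":[0,0,0]},{"travel":[0,0,3],"rot":[0,0,0]},{"travel":[0,0,2],"rot":[0,0,0]},{"travel":[0,0,1.8],"rot":[0,0,0]},{"travel":[0,0,0],"rot":[0,0,0]}]' | grep -E 'pos|con'
python3 -m creep '[{"travel":[6,0,0.2],"rot":[0,0,0]},{"travel":[10,0,0],"rot":[0,0,0]},{"travel":[10,0,0],"rot":[0,0,0]},{"travel":[11,0,0],"rot":[0,0,0]},{"travel":[11,0,-5],"rot":[0,0,0]}]' | grep -E 'pos|con'
python3 -m creep '[{"travel":[3,0,-10],"rot":[0,0,0]},{"travel":[0,0,-10],"rot":[0,0,0]},{"travel":[0,0,-10],"rot":[0,0,0]},{"travel":[0,0,0],"rot":[0,0,0]},{"travel":[0,0,0],"rot":[0,0,0]}]' | grep -E 'time|pos|con'
cat >e.py <<'E'
from h import *
d,K,M,T=wrist("pics/w7.png");im=d["pixels"].astype(int);rel([.59,0,.034])
for u in(210,428):
    e=np.diff(im[60:330,u,0]);print(u,[(60+int(i),int(e[i])) for i in np.where(abs(e)>22)[0]])
for z,y in((.047,.097),(.042,.113)):
    ys=y;c=b2w(B,[0,.109 if z>.045 else .125,z])[0];a=np.radians(np.arange(0,360,2));n=np.array([.0825,.9966,0])
    for o in(-.06,.06):
        P=c+o*np.array([.9966,-.0825,0])+.025*(np.cos(a)[:,None]*n+np.sin(a)[:,None]*np.array([0,0,1]));q=proj(K,M,P);print(z,o,q[q[:,1].argmin()].round(1),q[q[:,1].argmax()].round(1))
E
python3 e.py
```

```text
position: [0.5959, 0.0601, 0.0339]
contact_force: [-1.9, -0.0, 4.9]
position: [0.5992, 0.1091, 0.0378]
contact_force: [0.8, -0.3, -0.5]
time: 17.82
position: [0.6005, 0.1103, 0.0692]
contact_force: [0.4, -0.4, -0.1]
t 17.87 pos [0.5998 0.1104 0.0685] F [-0.5  1.1 -1.4] tilt [ 0. -0. -1.]
travel [-110.9   -1.2   34.5] turn 0.17
210 [(117, -23), (118, -65), (316, -49), (317, -62)]
428 [(118, -31), (119, -38), (316, -47), (317, -57)]
0.047 -0.06 [220.7 240.4] [218.2 316.9]
0.047 0.06 [402.1 241. ] [403.8 317.4]
0.042 -0.06 [220.3 215. ] [219.2 291. ]
0.042 0.06 [402.7 215.6] [403.1 291.5]
```

```bash
python3 -c "
from h import *
rel(b2w(B,[-.174,.170,.09])[0],-.0826+np.pi/4)"
```

```text
t 17.87 pos [0.5998 0.1104 0.0685] F [-0.5  1.1 -1.4] tilt [ 0. -0. -1.]
travel [  48.  -178.9  -21.6] turn -44.74
```

```bash

python3 -m creep '[{"travel":[0,0,-22],"rot":[0,0,0]},{"travel":[7,-27,0],"rot":[0,0,0]},{"travel":[7,-27,0],"rot":[0,0,0]},{"travel":[7,-27,0],"rot":[0,0,0]},{"travel":[7,-27,0],"rot":[0,0,0]}]' | grep -E 'pos|con'
python3 -m creep '[{"travel":[7,-27,0],"rot":[0,0,0]},{"travel":[7,-27,0],"rot":[0,0,0]},{"travel":[6,-17,0],"rot":[0,0,0]},{"travel":[0,0,0],"rot":[0,0,-6.4]},{"travel":[0,0,0],"rot":[0,0,-6.4]}]' | grep -E 'pos|con'
python3 -m creep '[{"travel":[0,0,0],"rot":[0,0,-6.4]},{"travel":[0,0,0],"rot":[0,0,-6.4]},{"travel":[0,0,0],"rot":[0,0,-6.4]},{"travel":[0,0,0],"rot":[0,0,-6.4]},{"travel":[0,0,0],"rot":[0,0,-6.4]}]' | grep -E 'pos|con'
python3 - <<'E'
from h import *
rel(b2w(B,[-.174,.170,.09])[0],-.0826+np.pi/4)
a=optics.get_image("top")["pixels"];b=optics.get_image("side")["pixels"];c=optics.get_image("wrist")["pixels"]
A=cv2.resize(a[150:320,160:380],(388,300));S=cv2.resize(b[190:400,150:422],(388,300));W=cv2.resize(c,(388,291))
A2=cv2.resize(a[255:320,170:254],(388,300),interpolation=2)
o=np.zeros((600,780,3),np.uint8);o[:300,:388]=A;o[:300,390:778]=S;o[300:591,:388]=W;o[300:,390:778]=A2
cv2.imwrite("pics/c8.png",o[:,:,::-1])
E
```

```text
position: [0.4926, 0.1472, 0.0896]
contact_force: [0.5, 0.2, -0.3]
position: [0.423, 0.1733, 0.0897]
contact_force: [1.0, -0.7, 0.5]
position: [0.4246, 0.1723, 0.0897]
contact_force: [-0.1, 0.3, -0.1]
t 19.12 pos [0.4246 0.1723 0.0897] F [-0.1  0.3 -0.1] tilt [-0.001 -0.001 -1.   ]
travel [-0.3  0.4 -0.3] turn 0.4
```

View pics/c8.png

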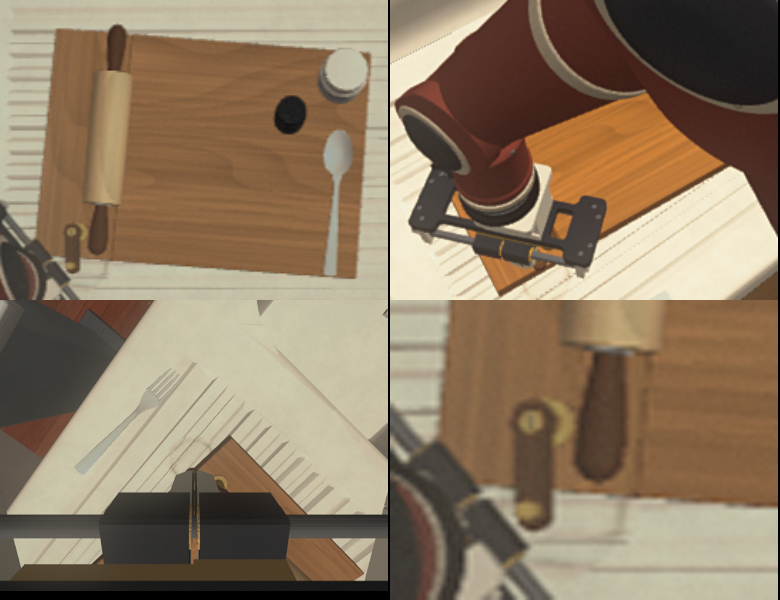

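```bash
python3 - <<'E'
from h import *
d,K,M=cam("top")
R=lambda b:np.array([[np.cos(b[2]),np.sin(b[2])],[-np.sin(b[2]),np.cos(b[2])]])
for uv,z in(((215.5,292.9),.042),((218.3,264.7),.05),((226.3,164.2),.042),((199.6,300.5),.087)):
    w=ray(K,M,uv,z);print(uv,w.round(4),(R(B)@(w[:2]-B[:2])).round(4))
g=d["pixels"].astype(int)
for v in (205,230,255):print(v,[(u,int(g[v,u,0])) for u in range(206,238)])
for z,y in((.042,.125),(.047,.109)):
  for o in(-.05,0,.05):
    q=proj(K,M,b2w(B,[[o,y+.025,z],[o,y-.025,z]]));print(z,q.round(1).tolist())
rel(b2w(B,[-.174,.168,.035])[0],-.0826+np.pi/4)
E
```

```text
(215.5, 292.9) [0.454  0.1226 0.042 ] [-0.1412  0.1229]
(218.3, 264.7) [0.517  0.1158 0.05  ] [-0.0778  0.1213]
(226.3, 164.2) [0.7486 0.1013 0.042 ] [0.1542 0.1259]
(199.6, 300.5) [0.4378 0.1497 0.087 ] [-0.1595  0.1485]
205 [(206, 129), (207, 135), (208, 132), (209, 131), (210, 129), (211, 120), (212, 107), (213, 112), (214, 127), (215, 137), (216, 148), (217, 152), (218, 155), (219, 162), (220, 171), (221, 171), (222, 175), (223, 179), (224, 179), (225, 183), (226, 183), (227, 180), (228, 178), (229, 180), (230, 178), (231, 175), (232, 171), (233, 159), (234, 140), (235, 138), (236, 136), (237, 135)]
230 [(206, 136), (207, 135), (208, 138), (209, 124), (210, 108), (211, 117), (212, 128), (213, 141), (214, 153), (215, 160), (216, 163), (217, 164), (218, 170), (219, 173), (220, 180), (221, 185), (222, 184), (223, 185), (224, 183), (225, 180), (226, 185), (227, 186), (228, 184), (229, 181), (230, 175), (231, 157), (232, 139), (233, 140), (234, 136), (235, 136), (236, 136), (237, 136)]
255 [(206, 127), (207, 117), (208, 113), (209, 120), (210, 132), (211, 145), (212, 154), (213, 157), (214, 165), (215, 173), (216, 176), (217, 182), (218, 188), (219, 181), (220, 175), (221, 172), (222, 171), (223, 174), (224, 176), (225, 179), (226, 182), (227, 176), (228, 165), (229, 149), (230, 139), (231, 139), (232, 141), (233, 140), (234, 140), (235, 141), (236, 139), (237, 142)]
0.042 [[207.3, 251.7], [229.4, 253.4]]
0.042 [[209.4, 229.8], [231.4, 231.5]]
0.042 [[211.5, 208.1], [233.4, 209.8]]
0.047 [[214.0, 252.0], [236.2, 253.8]]
0.047 [[216.1, 230.1], [238.2, 231.8]]
0.047 [[218.2, 208.3], [240.2, 210.1]]
t 19.32 pos [0.4248 0.1724 0.0898] F [-1.6 -0.1  0.2] tilt [-0.001 -0.    -1.   ]
travel [-1.8 -1.2 54.8] turn -0.08
```

```bash

python3 -m creep '[{"travel":[0,0,15],"rot":[0,0,0]},{"travel":[0,0,15],"rot":[0,0,0]},{"travel":[0,0,12],"rot":[0,0,0]},{"travel":[0,0,9],"rot":[0,0,0]},{"travel":[0,0,4],"rot":[0,0,0]}]' | grep -E 'pos|con'
python3 -m creep '[{"travel":[-4,-1.4,0],"rot":[0,0,0]},{"travel":[-4,-1.4,0],"rot":[0,0,0]},{"travel":[-3.4,-1.5,0],"rot":[0,0,0]},{"travel":[0,0,0],"rot":[0,0,0]},{"travel":[0,0,0],"rot":[0,0,0]}]' | grep -E 'pos|con'
python3 -m creep '[{"travel":[-2.8,-1.25,0],"rot":[0,0,0]},{"travel":[-2.8,-1.25,0],"rot":[0,0,0]},{"travel":[-2.8,-1.25,0],"rot":[0,0,0]},{"travel":[-2.8,-1.25,0],"rot":[0,0,0]},{"travel":[0,0,0],"rot":[0,0,0]}]' | grep -E 'pos|con'
python3 - <<'E'
from h import *
w=sensors.state();rel(b2w(B,[-.117,.155,.035])[0],-.0826+np.pi/4)
E
```

```text
position: [0.4242, 0.1726, 0.0339]
contact_force: [-0.4, 0.8, -0.6]
position: [0.4297, 0.1612, 0.0356]
contact_force: [-0.1, 0.2, 0.2]
position: [0.4325, 0.1487, 0.035]
contact_force: [-0.2, 0.4, -0.4]
t 20.57 pos [0.4325 0.1487 0.035 ] F [-0.2  0.4 -0.4] tilt [-0.    -0.001 -1.   ]
travel [-28.2  39.3  -0. ] turn 0.07
```

```bash

python3 -m creep '[{"travel":[-3.2,-0.8,0],"rot":[0,0,0]},{"travel":[-3.2,-0.8,0],"rot":[0,0,0]},{"travel":[-3.2,-0.6,0],"rot":[0,0,0]},{"travel":[-3.2,-0.4,0],"rot":[0,0,0]},{"travel":[-3,-0.1,0],"rot":[0,0,0]}]' | grep -E 'pos|con'
python3 -m creep '[{"travel":[-3.2,0.1,0],"rot":[0,0,0]},{"travel":[-3.2,0.4,0],"rot":[0,0,0]},{"travel":[-3.2,0.6,0],"rot":[0,0,0]},{"travel":[-3.2,0.8,0],"rot":[0,0,0]},{"travel":[-3,1.1,0],"rot":[0,0,0]}]' | grep -E 'pos|con'
python3 -m creep '[{"travel":[-3,1.7,0],"rot":[0,0,0]},{"travel":[-3,1.8,0],"rot":[0,0,0]},{"travel":[-3,2,0],"rot":[0,0,0]},{"travel":[-3,2.3,0],"rot":[0,0,0]},{"travel":[-2.5,2,0],"rot":[0,0,0]}]' | grep -E 'pos|con'
python3 - <<'E'
from h import *
rel(b2w(B,[-.117,.155,.035])[0],-.0826+np.pi/4)
E
```

```text
position: [0.4409, 0.1354, 0.035]
contact_force: [-0.8, 0.2, -0.3]
position: [0.4535, 0.1255, 0.0351]
contact_force: [-0.9, 0.3, 0.0]
position: [0.4679, 0.1216, 0.0348]
contact_force: [-7.6, 2.4, 2.9]
t 21.82 pos [0.4679 0.1216 0.0348] F [-7.6  2.4  2.9] tilt [-0.005  0.    -1.   ]
travel [15.4 29.9 -0.3] turn 0.15
```

```bash

python3 -m creep '[{"travel":[-1,0.7,0],"rot":[0,0,0]},{"travel":[-0.5,0.7,0],"rot":[0,0,0]},{"travel":[0,0,0],"rot":[0,0,0]},{"travel":[0,0,0],"rot":[0,0,0]},{"travel":[0,0,0],"rot":[0,0,0]}]' | grep -E 'pos|con'
python3 - <<'E'
from h import *
rel(b2w(B,[-.117,.155,.035])[0],-.0826+np.pi/4)
E
python3 -m creep '[{"travel":[8,0,0],"rot":[0,0,0]},{"travel":[10,0,0],"rot":[0,0,0]},{"travel":[0,0,-20],"rot":[0,0,0]},{"travel":[0,0,-30],"rot":[0,0,0]},{"travel":[0,0,-30],"rot":[0,0,0]}]' | grep -E 'pos|con'
python3 -m creep '[{"travel":[30,-10,0],"rot":[0,0,0]},{"travel":[30,-10,0],"rot":[0,0,0]},{"travel":[30,0,0],"rot":[0,0,0]},{"travel":[30,0,0],"rot":[0,0,0]},{"travel":[0,0,0],"rot":[0,0,0]}]' | grep -E 'pos|con'
python3 - <<'E'
from h import *
d,K,M=cam("top");a=d["pixels"].astype(int);print("red 274..308 x 194..236")
for v in range(272,306,2):print(v,*[f"{int(a[v,u].sum()/3):3d}" for u in range(190,238,2)])
print([ (n,proj(K,M,b2w(B,P)).round(1).tolist()) for n,P in dict(pivot=[-.117,.155,.067],peg=[-.117,.113,.087],tipbase=[-.117,.113,.067]).items()])
for v in (205,230,255):print(v,[int(a[v,u,0]) for u in range(226,238)])
E
```

```text
position: [0.4691, 0.1222, 0.0346]
contact_force: [-5.1, 3.1, 1.7]
t 22.23 pos [0.4691 0.1222 0.0346] F [-5.1  3.1  1.7] tilt [-0.006  0.001 -1.   ]
travel [15.6 28.6 -0.5] turn 0.23
position: [0.4602, 0.1352, 0.1157]
contact_force: [1.0, -0.5, 0.1]
position: [0.3635, 0.2186, 0.1153]
contact_force: [-0.2, -0.3, -0.2]
red 274..308 x 194..236
272 101  97 101 103 101 104  97 102 100  98  96  85  55  63  66  66 101  97  95 100  98 101  99 101
274 103 101 102 104 100 101 101 103 100  96  95  65  57  66  64  60 101  88  92  93  96  98  98  94
276 100 101 103 103 102  85  94 109 102 102  96  59  59  65  62  58 101  89  95  94  95  94  95  93
278 102  99 102  98  75  69  73  71  74  69  72  55  58  60  56  62 103  87 100  94  96  93  91  92
280 103  99 103  88 106 129 110  74  69  68  65  64  64  55  85  61  61  75 101 101 101  98 100 100
282 101 100 105  82 102 126 110  72  71  70  69  67  68 100 125 112  65  65 105 101 100 102 104 102
284 101 103 105  93  76  76  73  70  70  68  67  67  64  75 100  74  63  70  95  92  94  94  96  95
286 102 101 106 101 100  94 116 124 102 104  67  59  58  
[... 525 characters left out ...]
3  90  92  92  93
298 164 154 143 153 154 154 158 158 157 156 157 157 159 158 153 139 156 165 169 167 122 114 104  85
300 160 166 151 168 169 171 170 171 172 171 170 174 175 174 169 150 174 167 166 168 172 173 171 174
302 173 169 155 165 170 172 170 171 173 174 172 173 177 174 165 155 176 179 178 177 176 175 177 177
304 173 168 159 166 167 170 167 170 168 170 170 171 175 172 160 162 174 180 179 180 177 178 176 178
[('pivot', [[200.2, 280.8]]), ('peg', [[217.9, 282.1]]), ('tipbase', [[219.2, 282.3]])]
205 [177, 174, 171, 175, 174, 169, 165, 154, 136, 132, 132, 134]
230 [176, 179, 175, 175, 168, 152, 135, 137, 129, 130, 133, 132]
255 [174, 168, 161, 144, 132, 137, 136, 137, 135, 135, 137, 137]
```

```bash
python3 -c "
from plant import ctrl
print(ctrl.finish_job())"
```

```text
the job is handed in; nothing more can be done
None
```

The pin was rolled into the groove with the fingertips on top of the barrel and is lying still there. The turn button is fully across its near handle, the arm is clear of everything, and the job was handed in at about 23 s. The last check was by pixel values in the top camera, as all 10 picture views were used; no verdict came back.

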